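Lock the board with both turn clamps, then start its test with the green key

ROBOT

A 6-joint arm with a two-finger parallel gripper is mounted at the origin on a cart in front of the work surface, level with it; the furniture and walls round the work are solid. World frame = base frame: x ahead of the robot, y to its left, z up, the work surface at z = 0. Lengths are in m, angles in degrees, forces in N, time in s.
With the tool pointing down it reaches from about 0.375 to 0.9 m from the base axis. Payload 3.1 kg.
Tool frame: the origin (TCP) lies at the very end of the fingers, on their centre line; the grasp point (between the pads) lies 19 mm behind it; z points along the fingers, y is the line along which they close (so a half turn about z gives the same grasp; the last joint's range is limited). The gripper opens to 87 mm and grips with 3 to 60 N. Pads are 19 mm wide; open, the fingers measure 117 mm over their backs; the gripper's body (75 mm by 190 mm) begins 51 mm behind the grasp point.
Start: joints at [-10.227, 30.224, 82.088, -0, 67.689, -10.227], TCP at [0.625, 0, 0.223] pointing down, gripper open.
Joint ranges: [-176.69, 176.69], [-43.24, 126.21], [12.49, 139.97], [-82, 262], [0, 151.66], [-163.58, 163.58]. Speed limits (degrees/s): [159.86, 159.86, 180, 180, 180, 180].

INTERFACE

Orientations are given as a 3x3 rotation matrix whose columns are the frame's x, y, z axes.
In Python, from rig import bot, imaging gives the robot as it stands.
- The arm moves only by the tool drive_tool, never from a script. Its argument "deltas" is text: rows parted by semicolons, each of 5 numbers parted by spaces: the finger opening in mm, from 0 to 87, then the shift along the world's x, y, z in mm, then the turn about the world's z in rad. In form: jaw dx dy dz twist; .... A call has 1 to 12 rows; each row is the pose to reach, as a shift and turn from the pose commanded when the call began; what a row does not reach only later rows make up. A row lasts 1/10 s, in which the tool goes at most 50 mm and 8.59 degrees, less where a joint would pass 70% of its speed; a pose out of reach is approached as far as the arm can. A call with a gripper value outside its range is refused whole. The fingers move at their own pace and stop on an object; the grip force is fixed at half the most. Time passes only in rows, so rows that repeat a pose let the fingers close. It gives the time, the measured TCP pose, the force, the opening and the grip force at its end, in the units of the state.
- bot.read_state(): the state, without advancing time (a new reading comes with each control period).
- imaging.capture(name): name is "scene" or "side" or "wrist"; returns the picture (420x560x3 uint8, red, green, blue); there is no depth.
- imaging.camera_model(name): a dict with "fx", "fy", "cx", "cy" (pixels), "T" (4x4, takes a point from camera to world coordinates). Camera axes: x right, y down, z forward; pixel columns grow to the right and rows downward; lengths in m; the calibration is good to about 2 mm. A picture is of the moment at which its call begins: read the wrist's pose just before it. camera_model takes no time and is no camera call; for the wrist camera it gives the pose at the moment of the call.
- bot.hand_in(): hands the job in; it is judged then, once.
The state is a dict: "time_s": time; "joint_positions": joint angles; "qvel": joint speeds; "tau": joint torques, N m; "position": TCP position; "tcp_rot": TCP orientation; "force": force on the tool from outside, world axes, zero at the start; "moment": the same for the moment, N m; "opening": opening from 0.0 (shut) to 1.0 (fully open); "grasp_force": force on a finger pad.
Only numpy, scipy, OpenCV 4.12 (cv2) and the standard library are available. Lean on these libraries where they do the work, as an engineer would, in place of code of your own. Each camera call takes 0.05 s, during which the arm holds its last target. There are 200 camera calls.

TASK

The circuit board in the black fixture is seated but not locked. With the fingertips, gently swing each of the two silver turn clamps fully round over the board's edge, and only then press the green key on the push-button box all the way down to start the test, let it spring back and withdraw. Do not touch the board, do not press the red or blue key, pick nothing up, and leave everything else where it is.

Things in the scene. Friction and masses are not known exactly. Their poses are not given: they have to be found in the camera images.
- assembly_fixture: black board fixture, 300 x 430 mm (x, y), its deck 72 to 84 mm above the bench, fixed; origin under its middle on the bench, x away from the robot, y to the robot's left at yaw 0, turned up to 5 degrees either way. Board in the middle, the two silver clamps at its far edge. A shelf's label strip hangs behind it, from x = 0.65 m on and 267 mm above the bench
- board_0: green circuit board, 226 x 222 mm, loose, lying on the fixture's ledge with its top face 78 mm above the bench; in its front half stands a black shield bracket up to about 70 mm above the board with thin wire loops up to 88 mm above it; origin under the board's middle
- right_clamp_pivot (a point): on the upright hinge axis of the right clamp, level with its bar's top; fixed. Silver bar 17 mm wide, its underside 85 and top 89 mm above the bench, reaching 34 mm to its tip and 9 mm past the hinge; round knob 15 mm wide, 97 mm high, on the hinge. The black block right below is 84 mm high: to push the bar's side a fingertip ends 85 to 88 mm above the bench
- right_clamp_tip (a point): middle of the right clamp's tip end, on its top face, 34 mm from the hinge axis; moves with the clamp
- assembly_fixture_turn_button_0 (a joint): turn value (rad) of the right clamp: 0 = closed, at its stop, pointing along the fixture's -x over the board; 1.54 = fully open, along the fixture's -y. Starts at 0.9 to 1.5. Closes clockwise seen from above, so push the side that faces away from the robot when open (it faces the fixture's -y when closed). Light friction, 0.03 N m; stays where left
- left_clamp_pivot (a point): on the upright hinge axis of the left clamp, level with its bar's top; fixed. Silver bar 17 mm wide, its underside 85 and top 89 mm above the bench, reaching 34 mm to its tip and 9 mm past the hinge; round knob 15 mm wide, 97 mm high, on the hinge. The black block right below is 84 mm high: to push the bar's side a fingertip ends 85 to 88 mm above the bench
- left_clamp_tip (a point): middle of the left clamp's tip end, on its top face, 34 mm from the hinge axis; moves with the clamp
- assembly_fixture_turn_button_1 (a joint): turn value (rad) of the left clamp: 0 = closed, at its stop, pointing along the fixture's -x over the board; 1.54 = fully open, along the fixture's -y. Starts at 0.9 to 1.5. Closes clockwise seen from above, so push the side that faces away from the robot when open (it faces the fixture's -y when closed). Light friction, 0.03 N m; stays where left
- button_box: light grey push-button box, 176 x 72 mm, its lid 56 mm above the bench, standing fixed left of the fixture; origin under its middle, its x along the length. Three keys in a row along the lid, 50 mm apart (at x = -50, 0 and +50 mm), each in a steel ring 31 mm across whose top is 61 mm above the bench; a stub antenna, 85 mm high, at the far end (x = +98 mm)
- green_key_top (a point): top centre of the green key, a flat round cap 24 mm across, its top 72 mm above the bench at rest; it moves with the key. Which of the three holes in the lid the key sits in changes from start to start
- red_key_top (a point): top centre of the red key, a mushroom head 33 mm across, its top 75 mm above the bench at rest; it moves with the key. Which of the three holes in the lid the key sits in changes from start to start
- blue_key_top (a point): top centre of the blue key, a flat round cap 24 mm across, its top 72 mm above the bench at rest; it moves with the key. Which of the three holes in the lid the key sits in changes from start to start
- green_key (a joint): travel of the green key (m): 0 = up, 0.005 = fully down; a spring pushes it up, 1.5 N to start and 4 N fully down
- red_key (a joint): travel of the red key (m), same spring
- blue_key (a joint): travel of the blue key (m), same spring
- driver_green: green-handled screwdriver, 207 mm long, lying on the bench in front of the box; loose bystander, origin at the middle of its underside
- flush_cutter: red-handled flush cutter, 146 mm long, flat on the bench at the back; loose bystander, origin at the middle of its underside
- tweezers: steel tweezers, 122 mm long and 9 mm high, lying on the fixture's right-hand margin; loose bystander, origin at the middle of its underside
- screw_dish: round steel dish of screws, 73 mm across, 23 mm high, on the bench at the back left; loose bystander, origin at the middle of its underside
- marker_black: black and white marker pen, 137 mm long, on the bench behind the fixture; loose bystander, origin at the middle of its underside
- esd_brush: black brush, 151 mm long and 10 mm high, lying on the fixture's left-hand margin; loose bystander, origin at the middle of its underside
- green_key_bezel: mount of the green key: blank aluminium plate and steel ring with the green cap; origin on the lid (56 mm above the bench), on the key's axis

How it is judged (in metres and radians):
On the way, in this order (a step that is already met when the one before it is completed fails the run):
1. both clamps are swung closed over the board (value of joint each of assembly_fixture_turn_button_0, assembly_fixture_turn_button_1 below 0.15 rad), for 0.2 s.
2. the green key is pressed down (value of joint green_key above 0.004 m), for 0.05 s.
At the end, for the whole second after the job is handed in: both clamps are closed to within 0.15 rad of their stops, all three keys are up (under 1 mm of travel), and the board lies at rest within 6 mm of where it was (all of step 1 and value of joint each of green_key, red_key, blue_key below 0.001 m and distance of board_0 from where it was at the start of the episode below 0.006 m and linear speed of board_0 below 0.01 m/s); the robot touches nothing.
It fails at once if the green key is pressed (over 2 mm) while a clamp is still open (over 0.15 rad) (value of joint green_key above 0.002 m and not (value of joint each of assembly_fixture_turn_button_0, assembly_fixture_turn_button_1 below 0.15 rad)).
It fails at once if the red or blue key is pressed (over 1.5 mm) (value of joint any of red_key, blue_key above 0.0015 m).
It fails at once if the robot touches the board (over 1 N), or the board is shifted or lifted by more than 6 mm (contact force between the arm and board_0 above 1 N or distance of board_0 from where it was at the start of the episode above 0.006 m).
It fails at once if the fixture with its clamps, or the green key, is pushed harder than 30 N (contact force between the arm and assembly_fixture above 30 N or contact force between the arm and green_key_bezel above 30 N).
It fails at once if a bystander (screwdriver, cutter, tweezers, dish, marker, brush) is moved by more than 15 mm (distance of any of driver_green, flush_cutter, tweezers, screw_dish, marker_black, esd_brush from where it was at the start of the episode above 0.015 m).
It also fails if it takes over 72 s, if anything falls off the work surface, if the arm or the gripper's body presses on something with over 40 N, if the wrist force passes 120 N, or if a joint passes its speed limit or range.

## Working session

There is one attempt and no reset: what is moved stays moved. The work goes in short steps, Python scripts to look and compute and a tool call to move; the robot and the scene stay as the last step left them, time stands still between calls to the robot, and variables do not carry over. Pictures are saved under pics/ and viewed, at most 10 in all, crops included, and the job is handed in when it is done.

Besides the shell and the picture viewer there is one more tool, called after ">>>" as name(argument=value, ...) on one line, values as JSON. drive_tool: Moves the arm, as the interface text tells. Its arguments: {"type":"object","properties":{"deltas":{"type":"string"}},"required":["deltas"]}

```bash
ls; mkdir -p pics
python3 - <<'E'
from rig import bot, imaging
import cv2, numpy as np
for n in ["scene","side","wrist"]:
    im=imaging.capture(n); cv2.imwrite(f"pics/{n}0.png",im[:,:,::-1])
    m=imaging.camera_model(n); print(n,m["fx"],m["cx"],m["cy"],np.round(m["T"],3).tolist())
s=bot.read_state(); print(s["time_s"],s["position"],s["tcp_rot"],s["force"],s["opening"])
E
```

```text
pics
scene 541.1545512958552 283.03436918747445 200.2692489222766 [[0.715, -0.413, 0.563, -0.467], [-0.699, -0.427, 0.574, -0.907], [0.004, -0.804, -0.595, 1.099], [0.0, 0.0, 0.0, 1.0]]
side 469.7217711963356 281.5941332200496 209.4081545814252 [[-0.884, -0.328, 0.332, 0.126], [-0.467, 0.605, -0.645, 0.817], [0.01, -0.726, -0.688, 0.837], [0.0, 0.0, 0.0, 1.0]]
wrist 354.44568458840416 281.13538232081225 210.38597638400597 [[1.0, -0.0, -0.002, 0.624], [-0.001, -0.969, -0.246, 0.066], [-0.002, 0.246, -0.969, 0.384], [0.0, 0.0, 0.0, 1.0]]
0.15 [6.24434767e-01 1.07426446e-04 2.21794159e-01] [[ 6.20669086e-05  9.99998656e-01 -1.63846804e-03]
 [ 9.99999955e-01 -6.15876305e-05  2.92564830e-04]
 [ 2.92463527e-04 -1.63848612e-03 -9.99998615e-01]] [-0.36530227 -0.53972386  0.68967929] 0.9977675541107036
```

View pics/scene0.png

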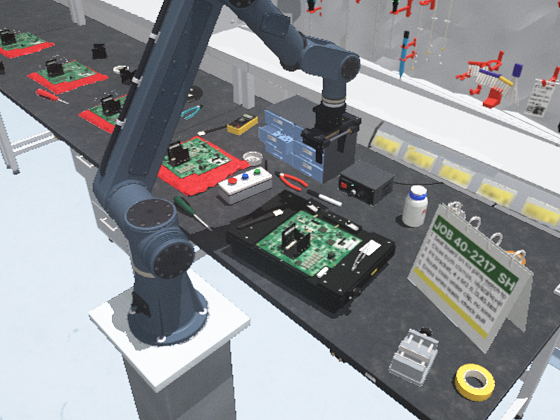

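View pics/side0.png

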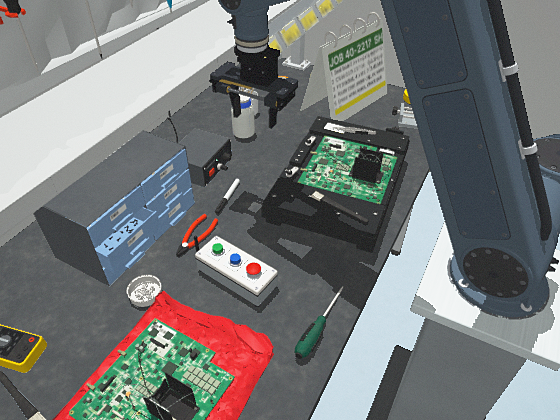

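View pics/wrist0.png

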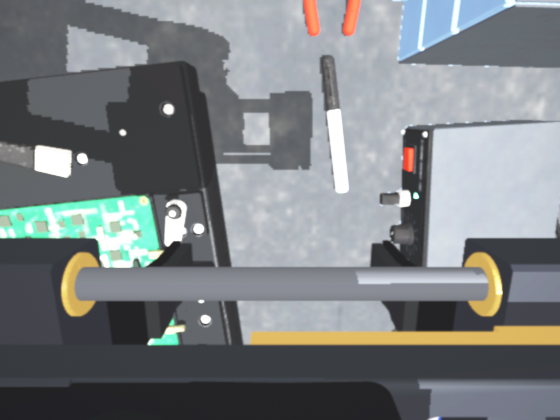

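The wrist view shows the left clamp near (175,215) and the fixture's far-left corner near (190,65). The side view shows the keys: green (217,247), blue (236,258), red (253,268). I'll move back and to the right for a better look at both clamps.

>>> drive_tool(deltas="0 -20 -20 10 0; 0 -50 -60 30 0; 0 -80 -100 50 0; 0 -80 -120 60 0; 0 -80 -120 60 0; 0 -80 -120 60 0")

```text
time_s: 0.75
position: [0.5449, -0.1202, 0.2825]
tcp_rot: [[0.002, 1.0, 0.0], [1.0, -0.002, 0.001], [0.001, 0.0, -1.0]]
force: [-1.1, -0.5, -0.1]
opening: 0.539
grasp_force: 0.0
```

```bash
cat > h.py <<'E'
from rig import bot, imaging
import cv2, numpy as np
def ray(n,px,z,m=None):
    m=m or imaging.camera_model(n); T=np.array(m["T"])
    d=T[:3,:3]@np.array([(px[0]-m["cx"])/m["fx"],(px[1]-m["cy"])/m["fy"],1])
    return T[:3,3]+d*(z-T[2,3])/d[2]
def proj(m,p):
    T=np.array(m["T"]); c=T[:3,:3].T@(np.array(p)-T[:3,3]); return m["fx"]*c[0]/c[2]+m["cx"],m["fy"]*c[1]/c[2]+m["cy"]
E
python3 - <<'E'
from h import *
m=imaging.camera_model("wrist"); im=imaging.capture("wrist"); np.save("w1.npy",np.array(m["T"]))
cv2.imwrite("pics/w1.png",im[:,:,::-1])
s=bot.read_state(); print(s["time_s"],s["position"],s["force"])
E
```

```text
0.8 [ 0.54469893 -0.11935017  0.28196263] [-0.23529252 -0.70403398 -0.37480379]
```

View pics/w1.png

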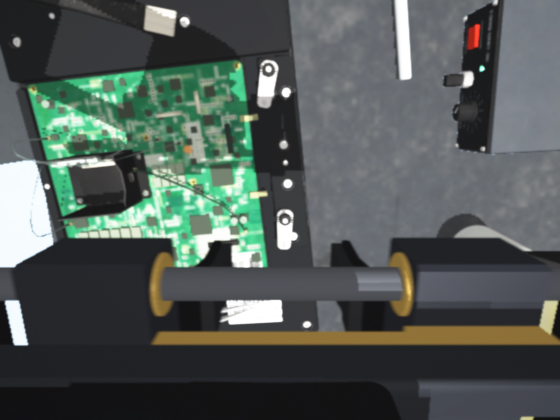

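Both clamps are visible. The left knob is near (268,70) with its bar down to (265,106). The right knob is near (285,216) with its bar down to (285,248). I'll measure them from silver masks.

Run:
```python
from h import *
m=imaging.camera_model("wrist"); im=cv2.imread("pics/w1.png"); m["T"]=np.load("w1.npy")
hsv=cv2.cvtColor(im,cv2.COLOR_BGR2HSV)
mask=((hsv[...,1]<60)&(hsv[...,2]>130)).astype(np.uint8)
for n,(x0,y0,x1,y1) in {"L":(254,55,280,112),"R":(274,203,297,255)}.items():
    k=np.zeros_like(mask); k[y0:y1,x0:x1]=mask[y0:y1,x0:x1]
    c=max(cv2.findContours(k,0,1)[0],key=cv2.contourArea)
    r=cv2.minAreaRect(c); b=cv2.boxPoints(r); print(n,r)
    w=np.array([ray("wrist",p,0.089,m) for p in b])[:,:2]; print(np.round(w,4).tolist(), [round(np.linalg.norm(w[i]-w[i-1])*1e3,1) for i in range(4)])
for n,p in {"Lknob":(268.5,69.5),"Rknob":(285,215.5)}.items(): print(n,ray("wrist",p,0.097,m))
# board edges (green)
g=((hsv[...,0]>40)&(hsv[...,0]<90)&(hsv[...,1]>80)&(hsv[...,2]>50)).astype(np.uint8)
pts=[]
for r in range(75,235,4):
    q=np.where(g[r,150:256])[0]
    if len(q): pts.append(ray("wrist",(150+q.max(),r),0.078,m)[:2])
pts=np.array(pts); v=cv2.fitLine(pts.astype(np.float32),cv2.DIST_HUBER,0,1e-4,1e-4).ravel(); print("far board edge",v, "yaw",np.degrees(np.arctan2(-v[0],v[1])))
a=cv2.resize(im[45:125,235:305],None,fx=5,fy=5,interpolation=2); b=cv2.resize(im[190:270,250:320],None,fx=5,fy=5,interpolation=2)
cv2.imwrite("pics/crop1.png",np.hstack([a,b]))
```

```text
L ((266.5270080566406, 83.33783721923828), (18.248287200927734, 47.84010696411133), 9.462321281433105)
[[0.5173, -0.0402], [0.5256, 0.002], [0.5423, -0.0007], [0.5346, -0.0431]] [np.float64(17.5), np.float64(43.0), np.float64(17.0), np.float64(43.1)]
R ((286.5, 229.0), (40.0, 19.0), 90.0)
[[0.5393, -0.143], [0.559, -0.143], [0.5593, -0.1869], [0.5391, -0.1868]] [np.float64(43.8), np.float64(19.6), np.float64(43.9), np.float64(20.2)]
Lknob [ 0.53229312 -0.00893413  0.097     ]
Rknob [ 0.54750912 -0.1477857   0.097     ]
far board edge [ 0.05679858 -0.99838567  0.5132581  -0.09426714] yaw -176.74393
```

View pics/crop1.png

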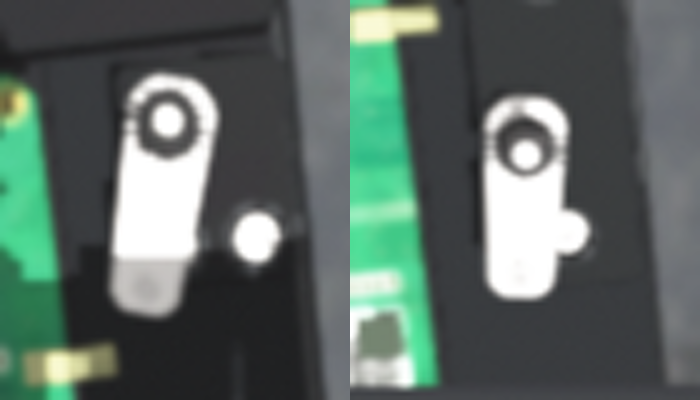

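The crop shows the left bar at about 79° and the right bar at about 90° from world -x, each with a screw beside it. Next I'll cross-check the pivots and that screw's height between views, and locate the keys.

Run:
```python
from h import *
ms=imaging.camera_model("side"); mc=imaging.camera_model("scene"); mw=imaging.camera_model("wrist"); mw["T"]=np.load("w1.npy")
m0=dict(mw); m0["T"]=np.array([[1,0,-.002,.624],[-.001,-.969,-.246,.066],[-.002,.246,-.969,.384],[0,0,0,1]])
def P(m): 
    T=np.linalg.inv(np.array(m["T"]))[:3]; return np.array([[m["fx"],0,m["cx"]],[0,m["fy"],m["cy"]],[0,0,1]])@T
def tri(ma,a,mb,b):
    X=cv2.triangulatePoints(P(ma),P(mb),np.float64(a).reshape(2,1),np.float64(b).reshape(2,1)).ravel(); return np.round(X[:3]/X[3],4)
print("screw L",tri(mw,(286,92.3),m0,(198.5,229)),"knob L",tri(mw,(268.6,69.4),m0,(173,211)))
for n,p in {"L":(.5323,-.0085,.097),"R":(.548,-.152,.097)}.items(): print(n,"in side",proj(ms,p))
S=cv2.imread("pics/side0.png"); C=cv2.imread("pics/scene0.png")
rng={"green":((45,120,40),(85,255,255)),"blue":((100,130,60),(125,255,255)),"red":((170,150,80),(180,255,255))}
for k,(lo,hi) in rng.items():
    cen=[]
    for I,(x0,y0,x1,y1) in ((S,(195,232,270,280)),(C,(218,165,272,195))):
        h=cv2.inRange(cv2.cvtColor(I,cv2.COLOR_BGR2HSV)[y0:y1,x0:x1],lo,hi)
        n,l,st,ce=cv2.connectedComponentsWithStats(h); i=1+np.argmax(st[1:,4]); cen.append(ce[i]+(x0,y0)); 
    print(k,[np.round(c,1).tolist() for c in cen],"tri",tri(ms,cen[0],mc,cen[1]),"side@70",ray("side",cen[0],.07,ms)[:2].round(4),"scene@70",ray("scene",cen[1],.07,mc)[:2].round(4))
a=cv2.resize(S[110:210,270:370],None,fx=5,fy=5,interpolation=2); cv2.imwrite("pics/crop2.png",a)
# fixture outer far edge, side at z=.084 / board corner yaw
for a,b in (((30,88),(240,65)),): 
    A,B=ray("wrist",a,.078,mw),ray("wrist",b,.078,mw); print("yaw board",np.degrees(np.arctan2(*(B-A)[[1,0]])),np.linalg.norm(B-A))
```

```text
screw L [ 0.549  -0.0279  0.0806] knob L [ 0.5321 -0.0083  0.0938]
L in side (np.float64(288.9697503939578), np.float64(171.0770431275361))
R in side (np.float64(307.96882494383516), np.float64(140.10363690004365))
green [[217.3, 248.1], [257.0, 170.8]] tri [0.5635 0.2722 0.0688] side@70 [0.5625 0.2732] scene@70 [0.5627 0.2709]
blue [[234.9, 258.3], [244.5, 175.8]] tri [0.5134 0.2793 0.0684] side@70 [0.5134 0.28  ] scene@70 [0.5112 0.2772]Traceback (most recent call last):
  File "<stdin>", line 16, in <module>
    return _wrapfunc(a, 'argmax', axis=axis, out=out, **kwds)
    return bound(*args, **kwds)
ValueError: attempt to get argmax of an empty sequence
```

The pivots agree across views (knob heights within 3 mm). Green is at (0.563, 0.272) and blue at (0.513, 0.279), 50 mm apart as they should be. The screw head is level with the block. I'll start with the right clamp: twist 90° and descend on the far side of its bar.

>>> drive_tool(deltas="0 5 -10 0 0.14; 0 10 -20 0 0.28; 0 15 -30 0 0.42; 0 20 -40 0 0.57; 0 27 -54 0 0.71; 0 27 -54 -20 0.85; 0 27 -54 -40 0.99; 0 27 -54 -60 1.14; 0 27 -54 -80 1.28; 0 27 -54 -100 1.42; 0 27 -54 -130 1.571; 0 27 -54 -160 1.571")

```text
time_s: 2.0
position: [0.5722, -0.172, 0.1207]
tcp_rot: [[-1.0, -0.005, -0.001], [-0.005, 1.0, 0.001], [0.001, 0.001, -1.0]]
force: [0.4, -0.4, -0.9]
opening: 0.007
grasp_force: 0.0
```

Run:
```python
from h import *
m=imaging.camera_model("wrist"); im=imaging.capture("wrist"); np.save("w2.npy",np.array(m["T"]))
S=imaging.capture("side")
cv2.imwrite("pics/mix2.png",np.vstack([cv2.resize(S[80:220,240:380],(560,560))[:,:,::-1]]))
cv2.imwrite("pics/w2.png",im[:,:,::-1])
s=bot.read_state(); print(s["time_s"],s["position"],s["force"],s["joint_positions"])
```

```text
2.1 [ 0.56875287 -0.17054413  0.11755697] [ 0.41325975  0.05717847 -0.0337454 ] [-2.74755599e+01  3.58270299e+01  9.14295381e+01  2.27906124e-02
  5.34161718e+01 -1.17599722e+02]
```

View pics/w2.png

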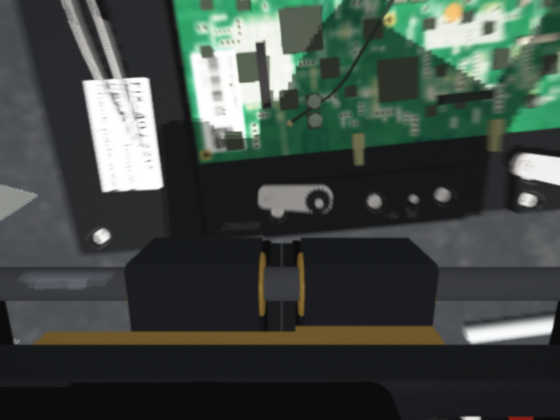

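The right clamp is visible at pivot (318,200) and tip (258,197), with the closed fingers near (281,245). I'll remeasure the pivot from here and check that the pose has settled.

>>> drive_tool(deltas="0 2 0 0 0; 0 2 0 -10 0; 0 2 0 -10 0")

```text
time_s: 2.4
position: [0.5743, -0.1737, 0.1127]
tcp_rot: [[-1.0, -0.001, 0.0], [-0.001, 1.0, -0.0], [-0.0, -0.0, -1.0]]
force: [-0.2, -0.8, 1.3]
opening: 0.003
grasp_force: 0.0
```

Run:
```python
from h import *
m=imaging.camera_model("wrist"); m2=dict(m); m2["T"]=np.load("w2.npy")
print("from w2",ray("wrist",(318,200),.097,m2),ray("wrist",(258,197),.089,m2))
s=bot.read_state(); print(s["time_s"],s["position"],s["force"])
im=imaging.capture("wrist"); cv2.imwrite("pics/w3.png",im[:,:,::-1])
h=cv2.cvtColor(im,cv2.COLOR_RGB2HSV); k=((h[...,1]<60)&(h[...,2]>110)).astype(np.uint8); k[:165]=0;k[235:]=0;k[:,:240]=0;k[:,345:]=0
c=max(cv2.findContours(k,0,1)[0],key=cv2.contourArea); x,y,w,hh=cv2.boundingRect(c); print(x,y,w,hh)
for p in ((x,y),(x+w,y+hh)): print(ray("wrist",p,.089,m))
s=bot.read_state(); print(s["time_s"],s["position"])
```

```text
from w2 [ 0.54532294 -0.15349453  0.097     ] [ 0.54552714 -0.18614934  0.089     ]
2.4 [ 0.57429075 -0.17370826  0.11272375] [-0.19906992 -0.75876655  1.27742695]
260 185 78 34
[ 0.5393618  -0.18604312  0.089     ]
[ 0.55807966 -0.14395131  0.089     ]
2.45 [ 0.57425849 -0.17385018  0.11301581]
```

```bash
cat >> h.py <<'E'
def path(piv,start,phis,hx=9.5,hy=15,r0=22,r1=15):
    for i,f in enumerate(phis):
        a=np.radians(f); d=8.5+hx*np.sin(a)+hy*np.cos(a); r=r0+(r1-r0)*(90-f)/85
        q=np.array(piv)*1e3+r*np.array([-np.cos(a),-np.sin(a)])+d*np.array([np.sin(a),-np.cos(a)])
        print(f,np.round(q-np.array(start)*1e3).astype(int).tolist(),np.round(q,1).tolist())
E
python3 -c "
from h import *
path((.5475,-.1525),(.574,-.174),range(95,0,-10))"
```

```text
95 [-8, 1] [566.0, -173.4]
85 [-9, -2] [564.8, -175.7]
75 [-11, -4] [562.9, -178.1]
65 [-14, -6] [560.3, -180.5]
55 [-17, -8] [556.9, -182.4]
45 [-21, -10] [552.8, -183.7]
35 [-26, -10] [548.2, -184.0]
25 [-31, -9] [543.4, -183.2]
15 [-35, -7] [538.8, -181.2]
5 [-39, -4] [534.7, -178.0]
```

>>> drive_tool(deltas="0 0 0 -10 0; 0 0 0 -18 0; 0 0 0 -22 0; 0 0 0 -26 0; 0 0 0 -26 0; 0 0 0 -26 0")

```text
time_s: 3.05
position: [0.574, -0.174, 0.0864]
tcp_rot: [[-1.0, -0.0, -0.0], [-0.0, 1.0, 0.0], [0.0, 0.0, -1.0]]
force: [0.1, -0.3, 0.0]
opening: 0.005
grasp_force: 0.0
```

>>> drive_tool(deltas="0 -4 0 0 0; 0 -8 0 0 0; 0 -11 -4 0 0; 0 -14 -6 0 0; 0 -17 -8 0 0; 0 -21 -10 0 0; 0 -26 -10 0 0; 0 -31 -9 0 0; 0 -35 -7 0 0; 0 -38 -6 0 0; 0 -38 -6 0 0")

```text
time_s: 4.15
position: [0.5339, -0.1792, 0.0862]
tcp_rot: [[-1.0, -0.001, -0.004], [-0.001, 1.0, 0.002], [0.004, 0.002, -1.0]]
force: [-0.6, -0.2, 0.6]
opening: 0.007
grasp_force: 0.5
```

Run:
```python
from h import *
im=imaging.capture("wrist"); S=imaging.capture("side")
a=cv2.resize(im[100:260,200:400],(800,640))[:,:,::-1][:600,:]
b=cv2.resize(S[100:220,250:370],(480,480))[:,:,::-1]
c=np.zeros((480,560+240,3),np.uint8); c[:,:480]=b; c[:256,480:]=cv2.resize(im[100:260,200:400],(320,256))[:,:,::-1]
cv2.imwrite("pics/v4.png",c)
s=bot.read_state(); print(s["time_s"],s["position"],s["force"])
```

```text
4.25 [ 0.53420891 -0.17918433  0.08613681] [-0.28584075 -0.30357646  0.73061898]
```

View pics/v4.png

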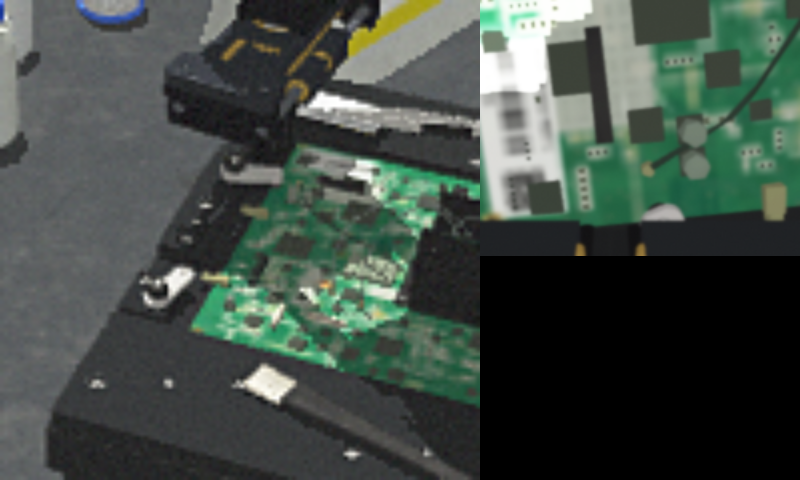

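The right bar has swung over the board edge, with its tip near wrist px (314,233). I'll push gently in +y to its stop while watching the force.

>>> drive_tool(deltas="0 0 1 0 0; 0 0 2 0 0; 0 0 2 0 0")

```text
time_s: 4.55
position: [0.5354, -0.1777, 0.0863]
tcp_rot: [[-1.0, -0.0, -0.001], [-0.0, 1.0, 0.0], [0.001, 0.0, -1.0]]
force: [-0.5, -1.4, -1.0]
opening: 0.006
grasp_force: 0.5
```

>>> drive_tool(deltas="0 0 1 0 0; 0 0 2 0 0; 0 0 2 0 0")

```text
time_s: 4.85
position: [0.5358, -0.1758, 0.0865]
tcp_rot: [[-1.0, -0.0, -0.0], [-0.0, 1.0, 0.0], [0.0, 0.0, -1.0]]
force: [-0.8, -2.1, -0.1]
opening: 0.004
grasp_force: 0.8
```

Run:
```python
from h import *
m=imaging.camera_model("wrist"); im=imaging.capture("wrist")
h=cv2.cvtColor(im,cv2.COLOR_RGB2HSV); k=((h[...,1]<60)&(h[...,2]>110)).astype(np.uint8); k[:220]=0;k[245:]=0;k[:,:285]=0;k[:,350:]=0
c=max(cv2.findContours(k,0,1)[0],key=cv2.contourArea); x,y,w,hh=cv2.boundingRect(c); print(x,y,w,hh)
for p in ((x,y+hh/2),(x+w/2,y),(x+w,y+hh/2)): print(ray("wrist",p,.089,m))
```

```text
298 222 30 18
[ 0.51811626 -0.16903233  0.089     ]
[ 0.51371279 -0.16207091  0.089     ]
[ 0.51812155 -0.15491616  0.089     ]
```

>>> drive_tool(deltas="0 0 1 0 0; 0 0 2 0 0; 0 0 2 0 0")

```text
time_s: 5.2
position: [0.5358, -0.1738, 0.0866]
tcp_rot: [[-1.0, -0.0, -0.0], [-0.0, 1.0, 0.0], [0.0, 0.0, -1.0]]
force: [-0.5, -1.7, -1.3]
opening: 0.005
grasp_force: 0.8
```

>>> drive_tool(deltas="0 0 1 0 0; 0 0 1.5 0 0; 0 0 1.5 0 0")

```text
time_s: 5.5
position: [0.5359, -0.1723, 0.0865]
tcp_rot: [[-1.0, -0.0, -0.0], [-0.0, 1.0, 0.0], [0.0, 0.0, -1.0]]
force: [-0.2, -1.7, 0.1]
opening: 0.005
grasp_force: 0.8
```

```bash
cat > tip.py <<'E'
from h import *
m=imaging.camera_model("wrist"); im=imaging.capture("wrist")
h=cv2.cvtColor(im,cv2.COLOR_RGB2HSV); k=((h[...,1]<60)&(h[...,2]>110)).astype(np.uint8); k[:220]=0;k[245:]=0;k[:,:285]=0;k[:,360:]=0
c=max(cv2.findContours(k,0,1)[0],key=cv2.contourArea); x,y,w,hh=cv2.boundingRect(c); print(x,y,w,hh)
for p in ((x,y+hh/2),(x+w/2,y),(x+w,y+hh/2)): print(ray("wrist",p,.089,m))
E
python3 tip.py
```

```text
299 220 29 18
[ 0.51717223 -0.16496295  0.089     ]
[ 0.51278255 -0.1582461   0.089     ]
[ 0.5171812  -0.15133504  0.089     ]
```

>>> drive_tool(deltas="0 0 1 0 0; 0 0 1 0 0; 0 0 1.5 0 0; 0 0 1.5 0 0")

```text
time_s: 5.95
position: [0.5359, -0.1708, 0.0865]
tcp_rot: [[-1.0, -0.0, -0.0], [-0.0, 1.0, 0.0], [0.0, 0.0, -1.0]]
force: [-1.5, -1.7, 0.0]
opening: 0.005
grasp_force: 0.9
```

>>> drive_tool(deltas="0 0 0.5 0 0; 0 0 1 0 0; 0 0 1 0 0; 0 0 1 0 0")

```text
time_s: 6.35
position: [0.5359, -0.1701, 0.0865]
tcp_rot: [[-1.0, -0.0, -0.0], [-0.0, 1.0, -0.0], [0.0, -0.0, -1.0]]
force: [-2.2, -4.3, -0.5]
opening: 0.004
grasp_force: 1.6
```

The right clamp is at its stop: force rose to 4 N and the motion stalled. I'll withdraw, move to the left clamp and plan its path.

>>> drive_tool(deltas="0 0 -4 0 0; 0 0 -8 0 0; 0 0 -8 20 0; 0 0 -8 45 0; 0 5 20 45 0; 0 10 60 45 0; 0 15 100 45 0; 0 18 138 45 0; 0 18 138 45 0; 0 18 138 25 0; 0 18 138 12 0; 0 18 138 12 0")

```text
time_s: 7.55
position: [0.5525, -0.0321, 0.0967]
tcp_rot: [[-1.0, 0.001, -0.004], [0.001, 1.0, 0.001], [0.004, 0.001, -1.0]]
force: [-0.8, 0.3, 0.3]
opening: 0.005
grasp_force: 0.0
```

Run:
```python
from h import *
m=imaging.camera_model("wrist"); s=bot.read_state(); print(s["time_s"],s["position"],s["force"])
im=imaging.capture("wrist"); cv2.imwrite("pics/w5.png",im[:,:,::-1])
path((.5323,-.0085),(.554,-.032),range(80,0,-8),hy=8,r0=20,r1=12)
```

```text
7.55 [ 0.55254189 -0.03212363  0.09669393] [-0.75604528  0.26817901  0.27027224]
80 [-6, 1] [547.9, -30.6]
72 [-8, 0] [545.7, -32.1]
64 [-11, -1] [543.1, -33.3]
56 [-14, -2] [540.2, -34.1]
48 [-17, -2] [537.1, -34.4]
40 [-20, -2] [533.9, -34.2]
32 [-23, -1] [530.7, -33.4]
24 [-26, 0] [527.7, -32.1]
16 [-29, 2] [525.0, -30.2]
8 [-31, 4] [522.6, -27.8]
```

View pics/w5.png

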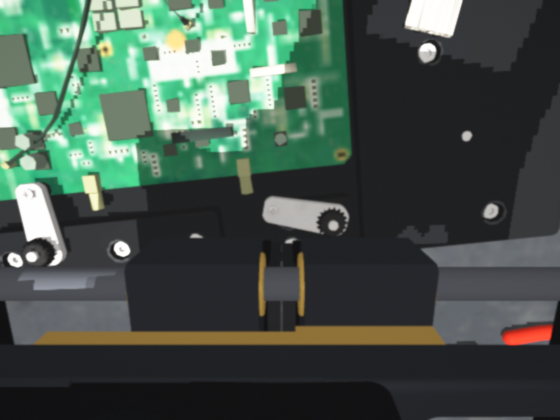

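The right clamp is closed, at (35,215). The left clamp is open, with its pivot at (333,222) and tip at (265,208). I'll descend beside it and swing it.

>>> drive_tool(deltas="0 2 0 0 0; 0 2 0 -4 0; 0 2 0 -8 0; 0 2 0 -12 0; 0 2 0 -12 0; 0 2 0 -12 0")

```text
time_s: 8.2
position: [0.5558, -0.0319, 0.0864]
tcp_rot: [[-1.0, -0.0, -0.0], [-0.0, 1.0, 0.0], [0.0, 0.0, -1.0]]
force: [-0.7, 0.3, 0.3]
opening: 0.007
grasp_force: 0.0
```

>>> drive_tool(deltas="0 -4 0 0 0; 0 -8 1 0 0; 0 -11 0 0 0; 0 -14 -1 0 0; 0 -17 -2 0 0; 0 -20 -2 0 0; 0 -23 -2 0 0; 0 -26 -1 0 0; 0 -29 0 0 0; 0 -31 2 0 0; 0 -31 2 0 0")

```text
time_s: 9.3
position: [0.5236, -0.0297, 0.0865]
tcp_rot: [[-1.0, -0.001, -0.003], [-0.001, 1.0, 0.0], [0.003, 0.0, -1.0]]
force: [0.9, -2.5, -0.1]
opening: 0.009
grasp_force: 0.9
```

>>> drive_tool(deltas="0 0 1 0 0; 0 0 2 0 0; 0 0 2 0 0; 0 0 2 0 0")

```text
time_s: 9.7
position: [0.5236, -0.0275, 0.0861]
tcp_rot: [[-1.0, -0.0, -0.003], [-0.0, 1.0, 0.001], [0.003, 0.001, -1.0]]
force: [-0.6, -0.9, 0.0]
opening: 0.005
grasp_force: 0.6
```

```bash
python3 tip.py
```

```text
298 220 31 18
[ 0.50473806 -0.02068579  0.089     ]
[ 0.50036391 -0.01351667  0.089     ]
[ 0.50474846 -0.00615467  0.089     ]
```

>>> drive_tool(deltas="0 0 0.5 0 0; 0 0 1 0 0; 0 0 1 0 0; 0 0 1 0 0")

```text
time_s: 10.15
position: [0.5249, -0.0269, 0.0865]
tcp_rot: [[-1.0, -0.0, -0.0], [-0.0, 1.0, 0.0], [0.0, 0.0, -1.0]]
force: [-1.2, -2.2, -0.1]
opening: 0.006
grasp_force: 0.9
```

>>> drive_tool(deltas="0 0 0.5 0 0; 0 0 1 0 0; 0 0 1 0 0; 0 0 1 0 0")

```text
time_s: 10.55
position: [0.5249, -0.0259, 0.0865]
tcp_rot: [[-1.0, -0.0, -0.0], [-0.0, 1.0, 0.0], [0.0, 0.0, -1.0]]
force: [-1.5, -2.2, 0.2]
opening: 0.005
grasp_force: 1.2
```

>>> drive_tool(deltas="0 0 0.5 0 0; 0 0 1 0 0; 0 0 1 0 0; 0 0 1 0 0")

```text
time_s: 10.95
position: [0.5248, -0.0256, 0.0865]
tcp_rot: [[-1.0, -0.001, -0.0], [-0.001, 1.0, -0.001], [0.0, -0.001, -1.0]]
force: [-1.9, -6.4, -0.3]
opening: 0.0
grasp_force: 2.6
```

```bash
python3 tip.py
```

```text
299 220 30 18
[ 0.50616857 -0.01831075  0.089     ]
[ 0.50177038 -0.01136395  0.089     ]
[ 0.50616058 -0.00421398  0.089     ]
```

The left clamp is at its stop as well (6.4 N). I'll withdraw, lift and travel to above the green key.

>>> drive_tool(deltas="0 0 -4 0 0; 0 0 -8 0 0; 0 0 -8 25 0; 0 0 -8 50 0; 0 0 10 60 0; 0 5 50 60 0; 0 10 90 60 0; 0 18 135 60 0; 0 24 180 60 0; 0 30 225 60 0; 0 36 270 60 0; 0 38 285 60 0")

```text
time_s: 12.2
position: [0.5636, 0.2649, 0.1469]
tcp_rot: [[-1.0, -0.004, 0.002], [-0.004, 1.0, 0.003], [-0.002, 0.003, -1.0]]
force: [-0.2, -0.1, 0.9]
opening: 0.007
grasp_force: 0.0
```

>>> drive_tool(deltas="0 0 6 0 0; 0 0 12 0 0; 0 0 12 0 0; 0 0 12 0 0")

```text
time_s: 12.6
position: [0.563, 0.2706, 0.1465]
tcp_rot: [[-1.0, 0.001, -0.001], [0.001, 1.0, -0.0], [0.001, -0.0, -1.0]]
force: [0.6, 0.3, 0.7]
opening: 0.006
grasp_force: 0.0
```

Run:
```python
from h import *
s=bot.read_state(); print(s["time_s"],s["position"],s["force"])
m=imaging.camera_model("wrist"); im=imaging.capture("wrist"); S=imaging.capture("side")
h=cv2.cvtColor(im,cv2.COLOR_RGB2HSV)
for n,lo,hi in (("g",(45,120,40),(85,255,255)),("b",(100,130,60),(125,255,255))):
    q=cv2.inRange(h,lo,hi); a,l,st,ce=cv2.connectedComponentsWithStats(q)
    for i in range(1,a):
        if st[i,4]>60: print(n,st[i].tolist(),ray("wrist",ce[i],.072,m))
c=np.hstack([cv2.resize(im,(400,300)),cv2.resize(S[100:325,100:400],(400,300))]); cv2.imwrite("pics/v6.png",c[:,:,::-1])
```

```text
12.6 [0.56298449 0.27064915 0.14653855] [0.61131703 0.28607873 0.69390038]
g [525, 61, 35, 19, 380] [0.46448325 0.43179376 0.072     ]
g [515, 82, 45, 43, 874] [0.48296964 0.43018918 0.072     ]
g [493, 128, 67, 109, 1471] [0.52155336 0.42900567 0.072     ]
g [268, 205, 30, 33, 788] [0.56228112 0.27039649 0.072     ]
g [501, 229, 59, 18, 544] [0.5760488  0.45017678 0.072     ]
b [276, 134, 34, 35, 900] [0.51436154 0.27722387 0.072     ]
```

View pics/v6.png

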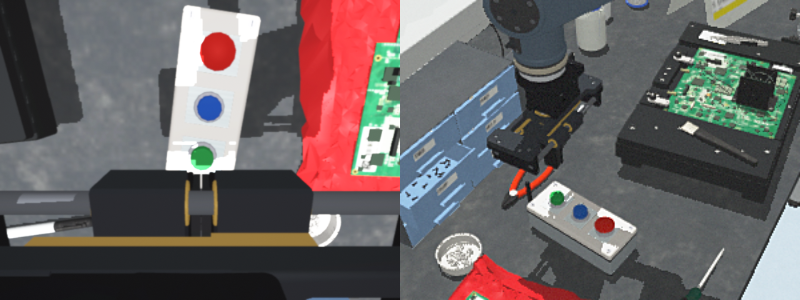

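The wrist view shows green at about (0.5625, 0.2705), under the fingertips. The side view shows both clamps over the board. I'll descend to the key and press.

>>> drive_tool(deltas="0 0.5 0 -20 0; 0 0.5 0 -40 0; 0 0.5 0 -55 0; 0 0.5 0 -65 0; 0 0.5 0 -70 0; 0 0.5 0 -72 0; 0 0.5 0 -72 0")

```text
time_s: 13.4
position: [0.5638, 0.2721, 0.0747]
tcp_rot: [[-1.0, -0.0, 0.0], [-0.0, 1.0, 0.0], [-0.0, 0.0, -1.0]]
force: [-0.8, -0.8, 0.5]
opening: 0.005
grasp_force: 0.0
```

>>> drive_tool(deltas="0 0 0 -2 0; 0 0 0 -4 0; 0 0 0 -6 0; 0 0 0 -7 0; 0 0 0 -8 0; 0 0 0 -8 0; 0 0 0 -8 0")

```text
time_s: 14.1
position: [0.5642, 0.2723, 0.0674]
tcp_rot: [[-1.0, -0.0, 0.002], [-0.0, 1.0, 0.001], [-0.002, 0.001, -1.0]]
force: [0.0, 0.9, 5.0]
opening: 0.007
grasp_force: 2.8
```

>>> drive_tool(deltas="0 0 0 -0.5 0; 0 0 0 -1 0; 0 0 0 -1 0; 0 0 0 -1 0")

```text
time_s: 14.5
position: [0.5642, 0.2723, 0.0673]
tcp_rot: [[-1.0, -0.0, 0.002], [-0.0, 1.0, 0.001], [-0.002, 0.001, -1.0]]
force: [-1.3, -0.3, 10.8]
opening: 0.005
grasp_force: 5.1
```

>>> drive_tool(deltas="0 0 0 5 0; 0 0 0 10 0; 0 0 0 20 0; 0 0 0 40 0; 0 0 0 60 0; 0 0 0 70 0; 0 0 0 70 0; 0 0 0 70 0")

```text
time_s: 15.3
position: [0.563, 0.2719, 0.1351]
tcp_rot: [[-1.0, -0.0, -0.001], [-0.0, 1.0, -0.0], [0.001, -0.0, -1.0]]
force: [0.2, -0.3, -0.1]
opening: 0.005
grasp_force: 0.0
```

Run:
```python
from h import *
s=bot.read_state(); print(s["time_s"],s["position"],s["force"])
S=imaging.capture("side"); cv2.imwrite("pics/v7.png",cv2.resize(S[110:290,180:420],(800,600),interpolation=2)[:,:,::-1])
```

```text
15.3 [0.56297826 0.27185722 0.13514875] [ 0.22974257 -0.27319821 -0.09269176]
```

View pics/v7.png

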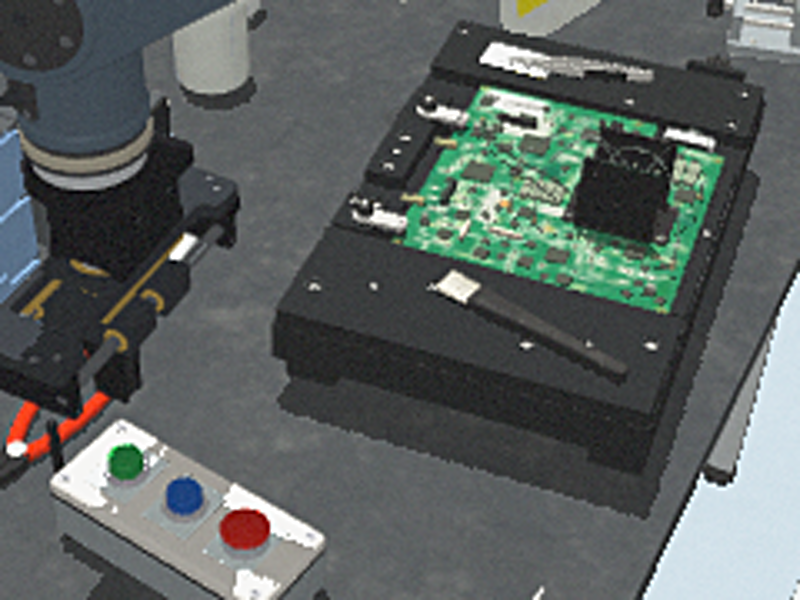

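The key bottomed out at 10.8 N and sprang back. Both clamps, at (440,110) and (380,215), lie over the board edge, everything else is in place, and the tool is clear.

```bash
python3 -c "
from rig import bot
print(bot.hand_in())"
```

```text
the job is handed in; nothing more can be done
None
```

I swung both clamps to their stops, pressed the green key until it bottomed and let it spring back, withdrew the tool and handed the job in at about 15 s; the hand-in gave no pass or fail result.

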